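Feed a busbar blank under the punch guard with the push stick

TASK

Pick up the orange push stick and, with it behind the copper bar, feed the bar under the clear guard of the bench punch until it meets the sprung stop inside; press it home on the stop with about 10 N for about a second, never over 15 N, and never touch the bar with the gripper. Then draw the stick back slowly so that the bar stays in touch with the stop, and stand the stick, released, on its black mat again. Leave the lampholder, the switch box and the screwdriver where they are.

Things in the scene. Friction and masses are not known exactly. Their poses are not given: they have to be found in the camera images.
- machine: Fixed bench punch, grey bed 460 x 130 x 20 mm, from x = -200 to +260 mm. Origin: underside of the bed, on the feed line, below the mouth of the guard; bed top at z = 20 mm. +x is the feed direction, into the guard. A blue column 200 mm high stands beside the guard at x = 72 to 128, y = 65 to 120 mm; its arm and ram cross over the guard at x = 100 mm, clear of the bar.
- mouth (a point): Mouth of the guard, at bed height; axes as the punch. Clear roof with yellow lip from x = 0 to 205 mm: opening 24 mm high, outer top 39 mm above the bed. Inside, steel rails leave a channel 36 mm wide; before the mouth two guide rails 18 mm high flare out by 0.30 rad to about 67 mm apart at x = -50 mm and lead a skewed bar in.
- gauge: Fixed red gauge block on the bed just beyond the far end of the guard. Origin: foot of its front face, at bed height; +x is the feed direction. A rod runs from it back under the guard with a sprung steel stop plate (30 wide, 16 high) on its end; the plate's face lies 40 to 85 mm before the origin, set differently each time: to be found by feel. It yields on a spring, about 3 N per mm, at most 7 mm.
- bar: Copper busbar blank, 100 (x) x 30 (y) x 10 (z) mm, 0.2 to 0.4 kg, lying loose on the bed before the guard, somewhat skewed. Origin: centre of its underside; x along its length, pointing to the guard; its tail is at x = -50 mm. On the polished bed and rails it drags with about 0.5 to 2 N (friction about 0.35).
- stick: Orange push stick, 0.13 kg: flat blade 180 x 24 x 12 mm from x = -30 mm to the black nose at x = +150 mm, with an upright handle 26 (x) x 18 (y) mm rising to 69 mm. Origin: underside, below the middle of the handle. Grip the handle across its y faces, 30 to 55 mm above the underside. The nose pushes the bar's tail; the blade fits through the guard's opening.
- mat: Black rubber mat 270 (x) x 120 (y) x 3 mm, fixed on the table, the place of the push stick. Origin: centre of its underside.
- lampholder: White ceramic lampholder, 72 mm wide, 55 mm high. Origin: centre of its underside. Leave alone.
- switch_box: White switch box 80 x 80 x 37 mm. Origin: centre of its underside. Leave alone.
- screwdriver: Screwdriver with black handle, about 200 mm long, lying on the table. Leave alone.
Not all that is in view belongs to the job. There is more than one size of the bar; the job needs the middle-sized.

How it is judged (in metres and radians):
On the way, in this order (a step that is already met when the one before it is completed fails the run):
1. the bar's front is at least 10 mm inside the guard's mouth, driven by the push stick (x of bar in the frame of machine above -0.04 m and contact force between stick and bar above 0.2 N), for 0.05 s.
2. the push stick presses the bar against the sprung stop with more than 6 N for 0.4 s (contact force between bar and gauge above 6 N and contact force between stick and bar above 4 N), for 0.4 s.
At the end, for the whole second after the job is handed in: The bar lies flat and straight (within 0.1 rad) in the channel with its front end still touching the sprung stop of the gauge (contact force above 0.05 N); the push stick stands upright (within 0.1 rad) and still with its handle's foot anywhere on the black mat, released (contact force between bar and gauge above 0.05 N and y of bar in the frame of machine between -0.01 and 0.01 m and z of bar in the frame of machine between 0.015 and 0.026 m and angle between the x axis of bar and the x axis of machine, either way round below 0.1 rad and linear speed of each of bar, stick below 0.02 m/s and x of stick in the frame of mat between -0.135 and 0.135 m and y of stick in the frame of mat between -0.06 and 0.06 m and z of stick in the frame of mat below 0.008 m and angle between stick's own z axis and vertical below 0.1 rad).
It fails at once if the bar is pressed against the stop with more than 15 N (contact force between bar and gauge above 15 N).
It fails at once if the gripper touches the bar (contact force between the fingers and bar above 0.5 N).
It fails at once if the lampholder is moved by more than 25 mm (distance of lampholder from where it was at the start of the episode above 0.025 m).
It fails at once if the switch box is moved by more than 25 mm (distance of switch_box from where it was at the start of the episode above 0.025 m).
It fails at once if the screwdriver is moved by more than 25 mm (distance of screwdriver from where it was at the start of the episode above 0.025 m).
It also fails if it takes over 69 s, if anything falls off the work surface, if the arm or the gripper's body presses on something with over 40 N, if the wrist force passes 120 N, or if a joint passes its speed limit or range.

ROBOT

A 6-joint arm with a two-finger parallel gripper is mounted at the origin on the work surface. World frame = base frame: x ahead of the robot, y to its left, z up, the work surface at z = 0. Lengths are in m, angles in degrees, forces in N, time in s.
With the tool pointing down it reaches from about 0.3 to 0.75 m from the base axis. Payload 8.5 kg.
Tool frame: the origin (TCP) lies between the finger pads; the fingertips stand 22 mm ahead of it and the grasp point (between the pads) lies 3 mm ahead of it (env.nose_length is the distance from the TCP to the fingertips, in m); z points along the fingers, x is the direction in which the jaws open and shut, and the axes are right-handed (so a half turn about z gives the same grasp; the last joint's range is limited). The gripper opens to 85 mm and grips with 20 to 120 N. Pads are 22 mm wide; open, the fingers measure 114 mm over their backs; the gripper's body (76 mm by 85 mm) begins 54 mm behind the grasp point. The pads swing forward as they close: fully open they stand 13 mm farther back than shut.
Start: joints at [-78.512, 21.807, 74.336, -0, 83.858, -12.336], TCP at [0.222, -0.503, 0.253] pointing down, gripper open.
Joint ranges: [-178.18, 178.18], [-50.72, 133.34], [12.68, 142.11], [-81.47, 261.47], [9.98, 163.14], [-165.26, 165.26]. Speed limits (degrees/s): [136.94, 136.94, 180, 180, 180, 180].

INTERFACE

Orientations are given as a 3x3 rotation matrix whose columns are the frame's x, y, z axes.
In Python, from rig import env gives the robot as it stands.
- The arm moves only by the tool arm_command, never from a script. Its argument "steps" is a list of rows, each an object with "delta_pos": the shift along the world's x, y, z in mm, a list of three; "dr": the turn, a rotation vector about the world's x, y, z in degrees, a list of three. In form: [{"delta_pos": [dx, dy, dz], "dr": [wx, wy, wz]}, ...]. A call has 1 to 20 rows; each row shifts and turns the commanded pose from where the row before left it; what a row does not reach is not made up. A row lasts 1/10 s, in which the tool goes at most 50 mm and 8.59 degrees, less where a joint would pass 70% of its speed; a pose out of reach is approached as far as the arm can. A call with a gripper value outside its range is refused whole. "grip" is the opening, from 0 (shut) to 1 (fully open), set as the call begins (left out, the last holds). The fingers move at their own pace and stop on an object; "squeeze" is the grip in N (left out, the last holds). Time passes only in rows, so rows that do not move let the fingers close. It gives the time, the measured TCP pose, the force and the opening at its end, in the units of the state.
- env.observe(): the state, without advancing time (a new reading comes with each control period).
- env.get_image(name): name is "side" or "top" or "wrist"; returns the picture (400x640x3 uint8, blue, green, red); there is no depth.
- env.get_calibration(name): a dict with "fx", "fy", "cx", "cy" (pixels), "view" (4x4, takes a point from world to camera coordinates). Camera axes: x right, y up, looking along -z (the intrinsics and any distortion apply to the point x, -y, -z); pixel columns grow to the right and rows downward; lengths in m; the calibration is good to about 2 mm. The wrist camera is an equidistant fisheye: a pixel r from the principal point sees the ray r / f radians off the axis. A picture is of the moment at which its call begins: read the wrist's pose just before it. get_calibration takes no time and is no camera call; for the wrist camera it gives the pose at the moment of the call.
- env.close_job(): hands the job in, once; it reports no verdict.
The state is a dict: "time_s": time; "q": joint angles; "qvel": joint speeds; "joint_efforts": joint torques, N m; "position": TCP position; "tool_rot": TCP orientation; "ft_force": force on the tool from outside, world axes, zero at the start; "wrist_torque": the same for the moment, N m; "grip_width": finger opening in m.
Only numpy, scipy, OpenCV 4.12 (cv2) and the standard library are available. Lean on these libraries where they do the work, as an engineer would, in place of code of your own. Each camera call takes 0.05 s, during which the arm holds its last target. There are 200 camera calls.

## Working session

There is one attempt and no reset: what is moved stays moved. The work goes in short steps, Python scripts to look and compute and a tool call to move; the robot and the scene stay as the last step left them, time stands still between calls to the robot, and variables do not carry over. Pictures are saved under pics/ and viewed, about 8 in all and at most 12, crops included, and the job is handed in when it is done.

Besides the shell and the picture viewer there is one more tool, called after "Request:" by a JSON object that holds its "name" and its "arguments", one argument or row to a line. arm_command: Moves the arm, as the interface text tells. Its arguments: {"type":"object","properties":{"steps":{"type":"array"},"grip":{"type":"number"},"squeeze":{"type":"number"}},"required":["steps"]}

```bash
ls; mkdir -p pics; python3 - <<'E'
from rig import env
import cv2,numpy as np
for n in("top","side"):
    cv2.imwrite(f"pics/{n}0.png",env.get_image(n))
    c=env.get_calibration(n);print(n,{k:(np.round(v,4).tolist() if hasattr(v,'__len__') else v) for k,v in c.items()})
cv2.imwrite("pics/wrist0.png",env.get_image("wrist"))
o=env.observe();print({k:np.round(v,3).tolist() for k,v in o.items()})
E
```

```text
pics
top {'fx': 413.4284486304953, 'fy': 413.4284486304953, 'cx': 322.352305068863, 'cy': 197.82951442468635, 'view': [[-0.0014, -0.9997, -0.0248, 0.0754], [0.9821, -0.006, 0.1881, -0.5581], [-0.1881, -0.0241, 0.9818, -1.0826], [0.0, 0.0, 0.0, 1.0]]}
side {'fx': 465.23755527057244, 'fy': 465.23755527057244, 'cx': 319.96618107259496, 'cy': 198.96864417277783, 'view': [[-0.7336, -0.6793, 0.0197, 0.4624], [0.4396, -0.4522, 0.776, -0.2744], [-0.5183, 0.5779, 0.6304, -0.8165], [0.0, 0.0, 0.0, 1.0]]}
{'time_s': 0.15, 'q': [-78.513, 21.835, 74.371, 0.001, 83.858, -12.336], 'qvel': [-0.035, -0.023, -0.134, 0.026, -0.047, -0.001], 'joint_efforts': [0.002, -44.862, -23.135, -0.0, 0.004, 0.0], 'position': [0.222, -0.503, 0.253], 'tool_rot': [[0.404, -0.915, -0.0], [-0.915, -0.404, 0.001], [-0.001, -0.0, -1.0]], 'ft_force': [1.123, -0.054, -0.124], 'wrist_torque': [0.002, -0.013, -0.004], 'grip_width': 0.085}
```

View pics/top0.png

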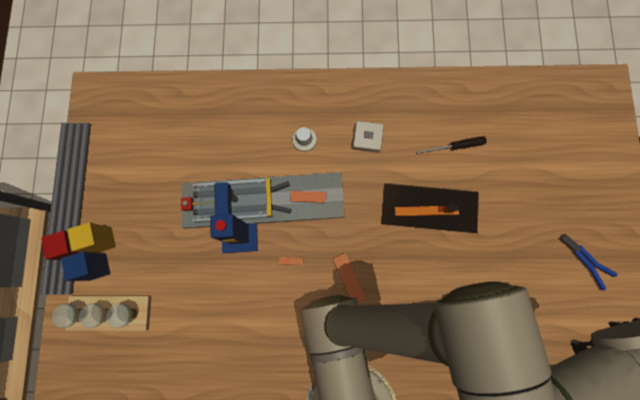

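View pics/side0.png

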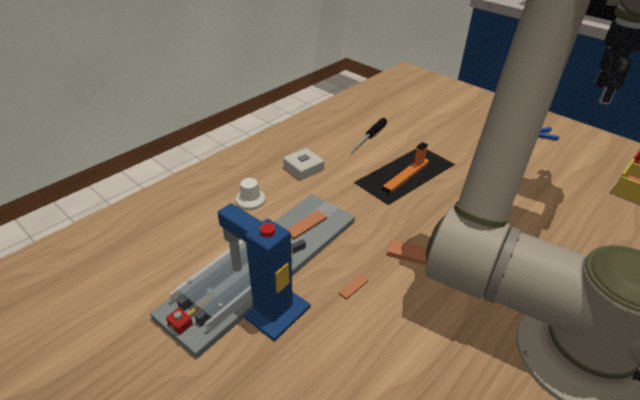

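Top view: the stick is on its mat (blade 395–460, row 210; handle near (452,209)). The punch feeds to image left, which is world +y.

Candidates for the bar are the copper piece on the bed (308,197), the small one on the table (290,261) and the large one (348,278). I choose the one on the bed, as the middle size lying before the guard. The only orange stick is at (430,210).

```bash
cat > h.py <<'E'
from rig import env
import cv2,numpy as np
def ray(c,u,v):
    V=np.array(c["view"]);R=V[:3,:3];C=-R.T@V[:3,3]
    x,y=(u-c["cx"])/c["fx"],(v-c["cy"])/c["fy"]
    return C,R.T@np.array([x,-y,-1.])
def rayw(c,u,v):
    V=np.array(c["view"]);R=V[:3,:3];C=-R.T@V[:3,3]
    x,y=(u-c["cx"])/c["fx"],(v-c["cy"])/c["fy"];r=np.hypot(x,y)+1e-12
    return C,R.T@np.array([x/r*np.sin(r),-y/r*np.sin(r),-np.cos(r)])
def plane(c,u,v,z,f=ray):
    C,d=f(c,u,v);return C+d*(z-C[2])/d[2]
def tri(rs):
    A=0;b=0
    for C,d in rs:
        d=d/np.linalg.norm(d);P=np.eye(3)-np.outer(d,d);A=A+P;b=b+P@C
    X=np.linalg.solve(A,b);return X,[np.linalg.norm((np.eye(3)-np.outer(d,d)/(d@d))@(X-C)) for C,d in rs]
def blobs(im,lo,hi,mn=30):
    m=cv2.inRange(cv2.cvtColor(im,cv2.COLOR_BGR2HSV),np.array(lo),np.array(hi))
    cs,_=cv2.findContours(m,cv2.RETR_EXTERNAL,cv2.CHAIN_APPROX_NONE)
    return sorted([c for c in cs if cv2.contourArea(c)>mn],key=cv2.contourArea,reverse=True),m
E
python3 - <<'E'
from h import *
for n in("top","side"):
    im=cv2.imread(f"pics/{n}0.png");c=env.get_calibration(n)
    hs=cv2.cvtColor(im,cv2.COLOR_BGR2HSV)
    if n=="top": print([hs[p].tolist() for p in((197,308),(211,420),(220,400),(200,268),(205,186),(190,332),(209,452))])
    for nm,lo,hi,z in(("orange",(3,120,90),(18,255,255),.012),("yellow",(22,120,100),(33,255,255),.06),("red",(174,120,80),(180,255,255),.05),("red0",(0,150,80),(3,255,255),.05),("black",(0,0,0),(180,255,45),.003)):
        for b in blobs(im,lo,hi,25)[0][:7]:
            r=cv2.minAreaRect(b);u,v=r[0]
            if not(100<u<540): continue
            print(n,nm,np.round(r[0],1),np.round(r[1],1),round(r[2],1),np.round(plane(c,u,v,z),3),[np.round(plane(c,*p,z)[:2],3).tolist() for p in cv2.boxPoints(r)] if n=="top" else "")
im=cv2.imread("pics/top0.png")
cv2.imwrite("pics/topz.png",cv2.resize(im[160:270,170:490],None,fx=2.5,fy=2.5,interpolation=cv2.INTER_CUBIC))
E
```

```text
[[11, 163, 178], [14, 202, 178], [14, 100, 33], [23, 198, 184], [3, 148, 110], [20, 27, 141], [6, 64, 40]]
top orange [336.  233.6] [329.8 608.7] 89.2 [0.464 0.036 0.012] [[0.964, 0.978], [0.966, -0.867], [0.048, -0.748], [0.018, 0.839]]
top orange [413. 376.] [92. 46.] 0.0 [ 0.089 -0.163  0.012] [[0.033, -0.041], [0.146, -0.044], [0.147, -0.286], [0.034, -0.279]]
top yellow [268.  196.5] [37.2  4.2] 86.5 [0.562 0.222 0.06 ] [[0.614, 0.233], [0.615, 0.221], [0.511, 0.212], [0.51, 0.224]]
top red0 [186.5 203.5] [11.  9.] 90.0 [0.545 0.45  0.05 ] [[0.561, 0.464], [0.561, 0.439], [0.53, 0.437], [0.53, 0.462]]
top red0 [220. 225.] [8. 8.] 90.0 [0.485 0.354 0.05 ] [[0.496, 0.366], [0.496, 0.344], [0.474, 0.343], [0.474, 0.365]]
top black [430.3 207.6] [95.3 39.9] 5.4 [ 0.538 -0.232  0.003] [[0.494, -0.091], [0.61, -0.105], [0.582, -0.375], [0.468, -0.356]]
top black [472.7 290.9] [13.  72.4] 74.1 [ 0.307 -0.336  0.003] [[0.297, -0.236], [0.35, -0.429], [0.317, -0.436], [0.264, -0.244]]
top black [235.4 234.4] [26.4 29.4] 37.7 [0.464 0.322 0.003] [[0.454, 0.377], [0.52, 0.328], [0.474, 0.2
[... 151 characters left out ...]
side orange [407.9 250.8] [40.1 20. ] 15.5 [0.364 0.012 0.012] 
side orange [408.7 169.8] [18.2 58.4] 41.7 [ 0.533 -0.238  0.012] 
side orange [306.6 223.7] [11.3 39.4] 58.0 [0.579 0.1   0.012] 
side orange [353.3 286.1] [10.6 31.5] 49.8 [0.387 0.168 0.012] 
side red0 [178.8 319.7] [20.5 20.9] 51.3 [0.537 0.459 0.05 ] 
side red0 [267.  229.5] [11. 12.] 90.0 [0.597 0.201 0.05 ] 
side black [404.8 174.6] [34.1 93. ] 61.6 [ 0.534 -0.224  0.003] 
side black [376.2 127.6] [ 6.8 23.2] 48.8 [ 0.736 -0.364  0.003] 
side black [185.5 304.7] [ 7.5 13.4] 73.3 [0.592 0.416 0.003] 
side black [202.7 319.6] [ 7.7 12.4] 69.4 [0.541 0.414 0.003] 
side black [298.6 247.7] [ 3.6 13. ] 63.4 [0.545 0.16  0.003]
```

View pics/topz.png

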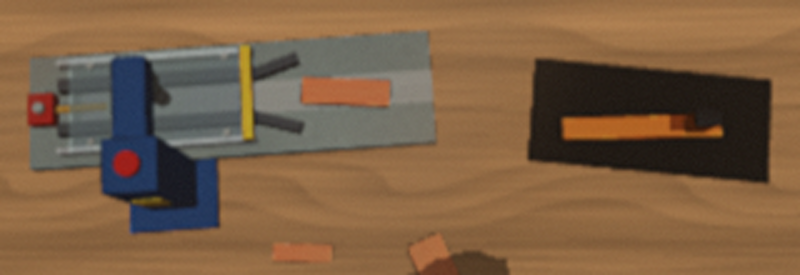

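The crop confirms the copper bar on the bed at crop (301–391, 77–107). The lip is at crop x≈247, the gauge at (40,108), the stick blade at 562–722 and its black-topped handle near (705,118).

```bash
python3 - <<'E'
from h import *
c=env.get_calibration("top")
W=lambda x,y,z:plane(c,(x+.5)/2.5+170-.5,(y+.5)/2.5+160-.5,z)
bed=[W(*p,.02) for p in((430,31),(436,143),(30,170),(32,58))]
print(np.round(bed,3).tolist(),[round(np.linalg.norm(bed[i]-bed[(i+1)%4]),3) for i in range(4)])
B0=(bed[0]+bed[1])/2;B1=(bed[2]+bed[3])/2;d=(B1-B0);L=np.linalg.norm(d);d/=L
print("feed ang",np.degrees(np.arctan2(d[1],d[0])),"mouth",B0+d*.2*L/.46)
bar=[W(*p,.03) for p in((302,77),(391,81),(390,107),(301,103))]
print(np.round(bar,3).tolist(),np.mean(bar,0),"ang",np.degrees(np.arctan2(*((bar[0]+bar[3]-bar[1]-bar[2])[1::-1]))))
for nm,p in dict(l=((301+303)/2,(55+60)/2),a=(298,60),b=(301,128),lipu=(247,45),lipd=(249,139),g=(40,108)).items(): print(nm,np.round(W(*p,.059 if nm[0]=='l' else .038),3))
im=cv2.imread("pics/top0.png");mat=[W(*p,.003) for p in((537,59),(770,80),(768,182),(528,159))]
print("mat",np.round(mat,3).tolist(),np.mean(mat,0))
st=[W(*p,.015) for p in((562,117),(563,138),(722,136),(722,125))];print(np.round(st,3).tolist())
print("handle top",W(708,118,.072))
E
```

```text
[[0.64, 0.019, 0.02], [0.51, 0.013, 0.02], [0.482, 0.471, 0.02], [0.611, 0.477, 0.02]] [np.float64(0.13), np.float64(0.458), np.float64(0.13), np.float64(0.459)]
feed ang 93.55626802767097 mouth [0.56244369 0.21491565 0.02      ]
[[0.585, 0.164, 0.03], [0.579, 0.063, 0.03], [0.55, 0.065, 0.03], [0.555, 0.165, 0.03]] [0.56706463 0.1140499  0.03      ] ang 87.02517457665124
l [0.6   0.161 0.059]
a [0.602 0.168 0.038]
b [0.525 0.163 0.038]
lipu [0.615 0.222 0.059]
lipd [0.51  0.218 0.059]
g [0.549 0.457 0.038]
mat [[0.61, -0.105, 0.003], [0.583, -0.369, 0.003], [0.467, -0.359, 0.003], [0.494, -0.091, 0.003]] [ 0.53829247 -0.23090582  0.003     ]
[[0.54, -0.129, 0.015], [0.516, -0.13, 0.015], [0.517, -0.307, 0.015], [0.53, -0.308, 0.015]]
handle top [ 0.5281002  -0.27600336  0.072     ]
```

Sizes check: bed 130×459, bar about 100×30, mat about 265×118. Moving above the stick for a close look.

Request:
{"name": "arm_command", "arguments": {
  "steps": [
    {"delta_pos": [28,21,-5],"dr": [0,0,6]},
    {"delta_pos": [28,21,-5],"dr": [0,0,6]},
    {"delta_pos": [28,21,-5],"dr": [0,0,6]},
    {"delta_pos": [28,21,-5],"dr": [0,0,6]},
    {"delta_pos": [28,21,-5],"dr": [0,0,6]},
    {"delta_pos": [28,21,-5],"dr": [0,0,6]},
    {"delta_pos": [28,21,-5],"dr": [0,0,6]},
    {"delta_pos": [28,21,-5],"dr": [0,0,6]},
    {"delta_pos": [28,21,-5],"dr": [0,0,6]},
    {"delta_pos": [28,21,-5],"dr": [0,0,6]},
    {"delta_pos": [24,15,-3],"dr": [0,0,6]},
    {"delta_pos": [0,0,0],"dr": [0,0,0]},
    {"delta_pos": [0,0,0],"dr": [0,0,0]},
    {"delta_pos": [0,0,0],"dr": [0,0,0]}
  ],
  "grip": 1
}}

```text
time_s: 1.55
position: [0.5255, -0.2787, 0.2004]
tool_rot: [[1.0, -0.005, -0.0], [-0.005, -1.0, -0.0], [-0.0, 0.0, -1.0]]
ft_force: [-0.5, 0.1, -0.6]
grip_width: 0.0854
```

```bash
python3 - <<'E'
from h import *
c=env.get_calibration("wrist");im=env.get_image("wrist");cv2.imwrite("pics/w1.png",im)
import pickle;pickle.dump(c,open("w1.pkl","wb"))
print(c)
o=env.observe();print(o["position"],o["tool_rot"],o["q"])
for b in blobs(im,(5,120,60),(20,255,255),60)[0][:8]: print(cv2.minAreaRect(b),cv2.contourArea(b))
E
```

```text
{'fx': 309.70691628693146, 'fy': 309.70691628693146, 'cx': 320.27961685307514, 'cy': 196.73662561493848, 'view': array([[ 0.99998891, -0.00441904, -0.0016257 , -0.527217  ],
       [ 0.00378696,  0.95997975, -0.28004382,  0.2875101 ],
       [ 0.00279816,  0.28003456,  0.95998584, -0.25104967],
       [ 0.        ,  0.        ,  0.        ,  1.        ]])}
[ 0.52545458 -0.27881559  0.20046269] [[ 9.99986873e-01 -5.12270754e-03 -1.06934180e-04]
 [-5.12271893e-03 -9.99986873e-01 -1.06508034e-04]
 [-1.06387167e-04  1.07054430e-04 -9.99999989e-01]] [-3.93403281e+01  2.86121205e+01  7.19659202e+01 -8.75230512e-03
  7.94228295e+01 -3.90452104e+01]
((284.1800537109375, 32.258819580078125), (173.6085662841797, 147.32191467285156), 56.77802658081055) 6546.5
((321.70501708984375, 106.32760620117188), (145.05975341796875, 26.38149070739746), 89.11859893798828) 3522.0
((617.65625, 190.1234130859375), (37.027130126953125, 350.0868225097656), 10.776344299316406) 2837.5
((408.4555969238281, 76.34136962890625), (25.728160858154297, 70.45416259765625), 6.146625518798828) 862.0
((398.5, 129.0), (40.0, 21.0), 90.0) 538.5
((478.1709289550781, 192.9971923828125), (9.726139068603516, 167.98532104492188), 0.48969563841819763) 363.5
((65.60470581054688, 320.2933044433594), (61.733619689941406, 14.618228912353516), 8.426969528198242) 163.0
((60.781009674072266, 347.6021728515625), (24.947240829467773, 12.217313766479492), 19.98310661315918) 159.5
```

View pics/w1.png

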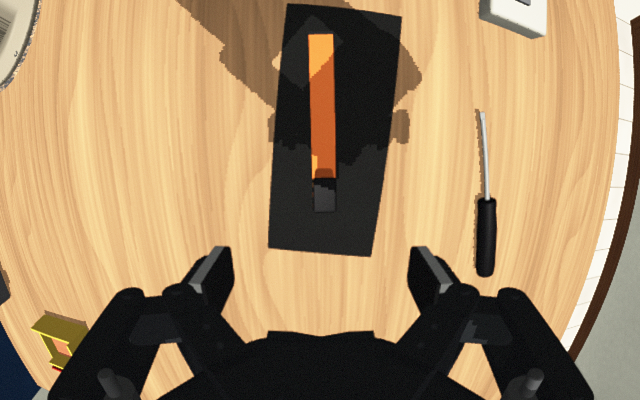

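The wrist view shows the blade edges at columns 309–334, rows 34–178, and the handle's black cap at about (324,197), well between the jaws. The screwdriver is at right, clear of them.

```bash
python3 - <<'E'
from h import *
import pickle
c=pickle.load(open("w1.pkl","rb"));im=cv2.imread("pics/w1.png");t=env.get_calibration("top");s=env.get_calibration("side")
m=blobs(im,(5,120,60),(20,255,255),60)[1]
mid=[]
for r in range(40,165,12):
    x=np.where(m[r,290:350])[0]+290
    a=plane(c,x[0]-.5,r,.015,rayw);b=plane(c,x[-1]+.5,r,.015,rayw);mid.append((a+b)/2);print(r,x[0],x[-1],np.round(a[:2],4),np.round(b[:2],4),round(np.linalg.norm(a-b),4))
mid=np.array(mid);p=np.polyfit(mid[:,1],mid[:,0],1);print("axis ang",90-np.degrees(np.arctan(p[0])),"x at -.278",np.polyval(p,-.278))
g=cv2.cvtColor(im,cv2.COLOR_BGR2GRAY);print(g[165:225:3,320:328].mean(1).round(),g[195,300:350].tolist())
print("nose",plane(c,321,33.5,.015,rayw))
print("cap c",plane(c,324.7,196,.072,rayw),[np.round(plane(c,*q,.072,rayw)[:2],4) for q in((313.5,181),(336.5,181),(313.5,212),(336.5,212))])
T=lambda x,y:((x+.5)/2.5+169.5,(y+.5)/2.5+159.5)
print("tri nose",tri([ray(t,*T(562,127.5)),rayw(c,321,33.5)]))
print("tri cap",tri([ray(t,*T(708,118)),rayw(c,324.7,196)]))
for q in((283,3),(401,17),(371,256),(268,248)): print("mat",plane(c,*q,.003,rayw))
i2=cv2.imread("pics/side0.png")[120:220,340:460];cv2.imwrite("pics/c.png",np.hstack([cv2.resize(i2,(480,400),interpolation=cv2.INTER_CUBIC),cv2.resize(im[160:230,290:345],(314,400),interpolation=cv2.INTER_CUBIC)]))
E
```

```text
40 308 333 [ 0.5142 -0.1388] [ 0.5395 -0.1389] 0.0252
52 308 333 [ 0.5142 -0.1512] [ 0.5394 -0.1513] 0.0252
64 308 334 [ 0.5142 -0.1633] [ 0.5403 -0.1634] 0.0261
76 309 334 [ 0.5151 -0.1754] [ 0.5402 -0.1755] 0.0252
88 309 334 [ 0.515  -0.1873] [ 0.5402 -0.1874] 0.0252
100 310 334 [ 0.5159 -0.1992] [ 0.5402 -0.1993] 0.0243
112 310 334 [ 0.5158 -0.2111] [ 0.5402 -0.2112] 0.0244
124 310 335 [ 0.5157 -0.2229] [ 0.5412 -0.223 ] 0.0255
136 311 335 [ 0.5166 -0.2349] [ 0.5412 -0.2349] 0.0246
148 311 335 [ 0.5165 -0.2468] [ 0.5412 -0.2469] 0.0248
160 311 335 [ 0.5163 -0.2589] [ 0.5413 -0.259 ] 0.025
axis ang 91.09182512054625 x at -.278 0.5294264152399681
[120.  91.  73.  75.  50.  19.  20.  25.  61.  60.  58.  58.  57.  54.
  54.  50.  36.  38.  40.  39.] [40, 37, 37, 40, 32, 38, 39, 37, 37, 38, 38, 42, 42, 41, 44, 62, 61, 61, 56, 59, 62, 57, 58, 56, 59, 59, 58, 56, 56, 52, 57, 56, 56, 56, 52, 35, 26, 37, 36, 39, 40, 43, 37, 34, 37, 35, 39, 36, 35, 39]
nose [ 0.52736219 -0.13218533  0.015     ]
cap c [ 0.5297975  -0.27994089  0.072     ] [array([ 0.5206, -0.267 ]), array([ 0.5395, -0.2671]), array([ 0.5203, -0.2941]), array([ 0.5398, -0.2941])]
tri nose (array([ 0.52807579, -0.13018796,  0.00812958]), [np.float64(0.0007566966632455291), np.float64(0.0007566966632455823)])
tri cap (array([ 0.52996968, -0.28116155,  0.06105247]), [np.float64(0.0018692513961224846), np.float64(0.0018692513961225624)])
mat [ 0.48863117 -0.09385345  0.003     ]
mat [ 0.61040413 -0.10700782  0.003     ]
mat [ 0.58428134 -0.37237024  0.003     ]
mat [ 0.46574269 -0.36162838  0.003     ]
```

View pics/c.png

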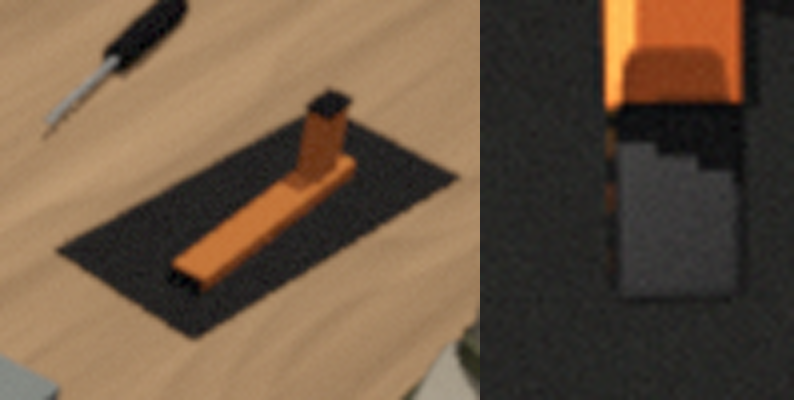

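```bash
python3 - <<'E'
from h import *
import pickle
c=pickle.load(open("w1.pkl","rb"));s=env.get_calibration("side");t=env.get_calibration("top")
S=lambda x,y:((x+.5)/4+339.5,(y+.5)/4+119.5)
print("cap",tri([ray(s,*S(328,103)),rayw(c,324.7,195)]))
print("nose top",tri([ray(s,*S(188,276)),rayw(c,321,33.5)]), )
print("mat corners",tri([ray(s,*S(60,248)),rayw(c,401,17)]),tri([ray(s,*S(194,338)),rayw(c,283,3)]))
# bar top centre, top + side
print("bar",tri([ray(s,306.6,223.7),ray(t,*((346+.5)/2.5+169.5,(92+.5)/2.5+159.5))]))
E
```

```text
cap (array([ 0.53025406, -0.27939342,  0.06982877]), [np.float64(0.0005179246531310785), np.float64(0.0005179246531310446)])
nose top (array([ 0.52696475, -0.1315896 ,  0.01172901]), [np.float64(0.00045431871475215275), np.float64(0.0004543187147521772)])
mat corners (array([ 0.60966969, -0.10741143,  0.00333028]), [np.float64(0.0006695579799460797), np.float64(0.0006695579799460589)]) (array([ 0.49050727, -0.09350014,  0.00465842]), [np.float64(0.0019224003815344873), np.float64(0.0019224003815343888)])
bar (array([0.56679988, 0.11373971, 0.02866042]), [np.float64(0.0005706090395009874), np.float64(0.0005706090395011306)])
```

Request:
{"name": "arm_command", "arguments": {
  "steps": [
    {"delta_pos": [4,-1,-25],"dr": [0,0,1.4]},
    {"delta_pos": [0,0,-25],"dr": [0,0,0]},
    {"delta_pos": [0,0,-10],"dr": [0,0,0]},
    {"delta_pos": [0,0,0],"dr": [0,0,0]}
  ]
}}

```text
time_s: 2.0
position: [0.5293, -0.2794, 0.1394]
tool_rot: [[1.0, 0.02, -0.002], [0.02, -1.0, 0.001], [-0.002, -0.002, -1.0]]
ft_force: [-0.6, 0.3, 0.4]
grip_width: 0.0853
```

Measured heights agree with the text: cap 0.070 (0.072), blade top 0.012 (0.015), mat 0.003–0.005, bar top 0.029. Descending and gripping.

Request:
{"name": "arm_command", "arguments": {
  "steps": [
    {"delta_pos": [0,0,-25],"dr": [0,0,0]},
    {"delta_pos": [0,0,-25],"dr": [0,0,0]},
    {"delta_pos": [0,0,-20],"dr": [0,0,0]},
    {"delta_pos": [0,0,-15],"dr": [0,0,0]},
    {"delta_pos": [0,0,-8],"dr": [0,0,0]},
    {"delta_pos": [0,0,0],"dr": [0,0,0]},
    {"delta_pos": [0,0,0],"dr": [0,0,0]}
  ]
}}

```text
time_s: 2.7
position: [0.5306, -0.2796, 0.0485]
tool_rot: [[1.0, 0.021, 0.001], [0.021, -1.0, -0.001], [0.001, 0.001, -1.0]]
ft_force: [0.4, -0.3, 0.0]
grip_width: 0.0855
```

Request:
{"name": "arm_command", "arguments": {
  "steps": [
    {"delta_pos": [0,0,0],"dr": [0,0,0]},
    {"delta_pos": [0,0,0],"dr": [0,0,0]},
    {"delta_pos": [0,0,0],"dr": [0,0,0]},
    {"delta_pos": [0,0,0],"dr": [0,0,0]},
    {"delta_pos": [0,0,0],"dr": [0,0,0]},
    {"delta_pos": [0,0,0],"dr": [0,0,0]},
    {"delta_pos": [0,0,0],"dr": [0,0,0]},
    {"delta_pos": [0,0,0],"dr": [0,0,0]},
    {"delta_pos": [0,0,0],"dr": [0,0,0]},
    {"delta_pos": [0,0,0],"dr": [0,0,0]}
  ],
  "grip": 0,
  "squeeze": 90
}}

```text
time_s: 3.7
position: [0.5302, -0.2792, 0.0476]
tool_rot: [[1.0, 0.021, 0.0], [0.021, -1.0, -0.0], [0.0, 0.0, -1.0]]
ft_force: [-0.3, 0.2, 5.5]
grip_width: 0.0172
```

Request:
{"name": "arm_command", "arguments": {
  "steps": [
    {"delta_pos": [0,0,10],"dr": [0,0,0]},
    {"delta_pos": [0,0,20],"dr": [0,0,0]},
    {"delta_pos": [0,0,20],"dr": [0,0,0]},
    {"delta_pos": [0,0,12],"dr": [0,0,0]},
    {"delta_pos": [10,20,0],"dr": [0,0,0.6]},
    {"delta_pos": [10,30,0],"dr": [0,0,0.6]},
    {"delta_pos": [10,30,0],"dr": [0,0,0.6]},
    {"delta_pos": [10,30,0],"dr": [0,0,0.6]},
    {"delta_pos": [10,30,0],"dr": [0,0,0]},
    {"delta_pos": [2,20,0],"dr": [0,0,0]},
    {"delta_pos": [0,10,0],"dr": [0,0,0]},
    {"delta_pos": [0,0,0],"dr": [0,0,0]},
    {"delta_pos": [0,0,0],"dr": [0,0,0]},
    {"delta_pos": [0,0,0],"dr": [0,0,0]}
  ]
}}

```text
time_s: 5.1
position: [0.582, -0.1103, 0.1093]
tool_rot: [[0.998, 0.062, -0.0], [0.062, -0.998, -0.0], [-0.0, 0.0, -1.0]]
ft_force: [0.3, -1.0, -1.2]
grip_width: 0.0171
```

```bash
python3 - <<'E'
from h import *
import pickle
c=env.get_calibration("wrist");im=env.get_image("wrist");cv2.imwrite("pics/w2.png",im);pickle.dump(c,open("w2.pkl","wb"))
ti=env.get_image("top");cv2.imwrite("pics/top2.png",ti)
o=env.observe();print(o["position"],o["ft_force"],np.degrees(np.arctan2(o["tool_rot"][1][0],o["tool_rot"][0][0])))
E
```

```text
[ 0.58204059 -0.11011318  0.10930258] [-0.01264085 -0.08469649 -1.71208635] 3.549467864872039
```

View pics/w2.png

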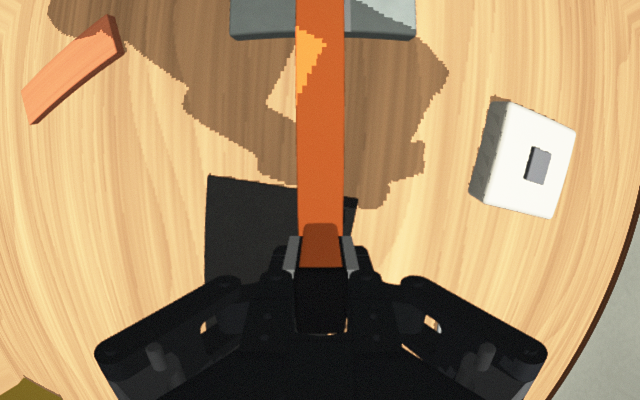

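The stick is held centrally, with blade columns 296–344 symmetric about the image axis, and the bed edge lies ahead. Next I check nose and bar in the top view.

```bash
python3 - <<'E'
from h import *
c=env.get_calibration("top");im=cv2.imread("pics/top2.png")
M=np.array([.5624,.2149]);d=np.array([-.0620,.9981]);n=np.array([-d[1],d[0]])
f=lambda p:np.round([(p[:2]-M)@d*1e3,(p[:2]-M)@n*1e3],1)
cs,m=blobs(im[160:260,170:460],(5,120,90),(18,255,255),20)
ci=cv2.resize(im[170:240,230:430],None,fx=4,fy=4,interpolation=cv2.INTER_CUBIC);cv2.imwrite("pics/c2.png",ci)
E
```

```text
(no output)
```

View pics/c2.png

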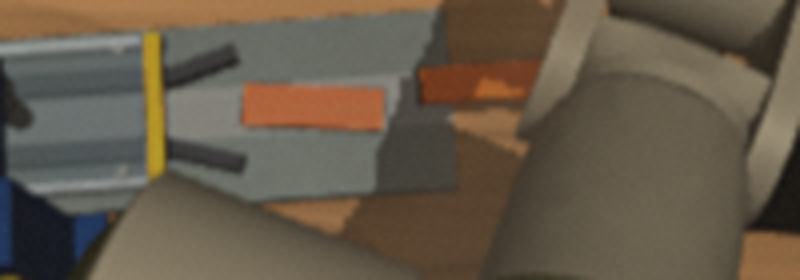

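```bash
python3 - <<'E'
from h import *
c=env.get_calibration("top")
M=np.array([.5624,.2149]);d=np.array([-.0620,.9981]);n=np.array([-d[1],d[0]])
def f(x,y,z):
    p=plane(c,(x+.5)/4-.5+230,(y+.5)/4-.5+170,z);return np.round([(p[:2]-M)@d*1e3,(p[:2]-M)@n*1e3],1)
for nm,x,y,z in(("nose",420,67,.077),("nose",423,105,.077),("bar",244,84,.03),("bar",385,89,.03),("bar",384,130,.03),("bar",243,123,.03),("rail u tip",237,52,.038),("rail l tip",245,163,.038),("rail u in",168,77,.038),("rail l in",168,148,.038),("lip",153,33,.059),("lip",153,178,.059),("tongueline",403,75,.02)): print(nm,f(x,y,z))
E
```

```text
nose [-176.5  -12. ]
nose [-176.7   14.3]
bar [-52.7 -18.6]
bar [-151.8   -8.2]
bar [-149.1   21. ]
bar [-50.6   9.3]
rail u tip [-49.6 -40.2]
rail l tip [-51.4  39.2]
rail u in [ -0.3 -25.6]
rail l in [ 1.7 25. ]
lip [  6.  -52.7]
lip [ 9.9 48.8]
tongueline [-165.2  -19.5]
```

The nose is at feed −173 mm and about +1 mm lateral, with the bar tail at −150. The rails are symmetric about my feed line. Lowering.

Request:
{"name": "arm_command", "arguments": {
  "steps": [
    {"delta_pos": [0,0,-15],"dr": [0,0,0]},
    {"delta_pos": [0,0,-15],"dr": [0,0,0]},
    {"delta_pos": [0,0,-8],"dr": [0,0,0]},
    {"delta_pos": [0,0,-4],"dr": [0,0,0]},
    {"delta_pos": [0,0,-1],"dr": [0,0,0]},
    {"delta_pos": [0,0,0],"dr": [0,0,0]},
    {"delta_pos": [0,0,0],"dr": [0,0,0]},
    {"delta_pos": [0,0,0],"dr": [0,0,0]}
  ]
}}

```text
time_s: 6.0
position: [0.5823, -0.1092, 0.0668]
tool_rot: [[0.998, 0.063, 0.001], [0.063, -0.998, -0.0], [0.001, 0.0, -1.0]]
ft_force: [-0.2, -0.3, -1.3]
grip_width: 0.0171
```

```bash
python3 - <<'E'
from h import *
o=env.observe();print(o["position"],o["ft_force"],o["wrist_torque"])
im=env.get_image("side");cv2.imwrite("pics/s3.png",im)
cv2.imwrite("pics/c3.png",cv2.resize(im[130:290,260:460],None,fx=3.5,fy=3.5,interpolation=cv2.INTER_CUBIC))
E
```

```text
[ 0.582341   -0.10915419  0.06677727] [-0.24813123 -0.26796417 -1.29165678] [-0.07590988  0.01646378 -0.01358581]
```

View pics/c3.png

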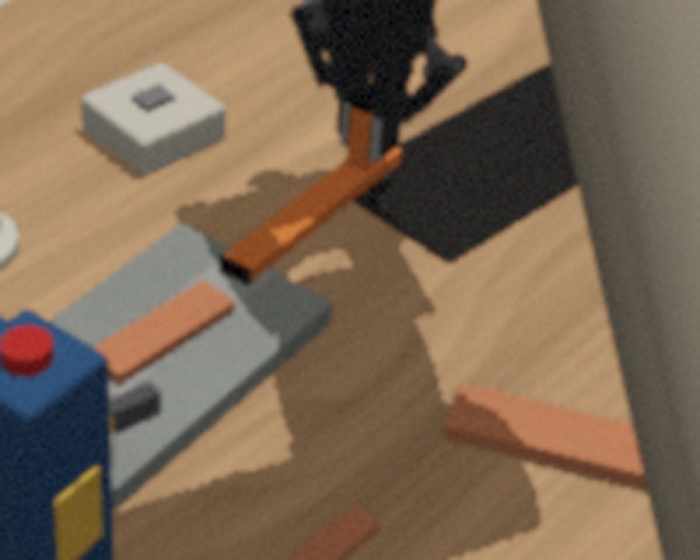

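The side view shows the stick level, just above the bed, its black nose behind the bar's tail and in line with it. Starting the feed.

Request:
{"name": "arm_command", "arguments": {
  "steps": [
    {"delta_pos": [-0.2,3,-1],"dr": [0,0,0]},
    {"delta_pos": [-0.3,5,0],"dr": [0,0,0]},
    {"delta_pos": [-0.3,5,0],"dr": [0,0,0]},
    {"delta_pos": [-0.3,5,0],"dr": [0,0,0]},
    {"delta_pos": [-0.3,5,0],"dr": [0,0,0]},
    {"delta_pos": [-0.3,5,0],"dr": [0,0,0]},
    {"delta_pos": [-0.3,5,0],"dr": [0,0,0]},
    {"delta_pos": [-0.3,5,0],"dr": [0,0,0]},
    {"delta_pos": [-0.3,5,0],"dr": [0,0,0]},
    {"delta_pos": [-0.3,5,0],"dr": [0,0,0]},
    {"delta_pos": [-0.3,5,0],"dr": [0,0,0]},
    {"delta_pos": [-0.3,5,0],"dr": [0,0,0]},
    {"delta_pos": [-0.3,5,0],"dr": [0,0,0]},
    {"delta_pos": [-0.3,5,0],"dr": [0,0,0]}
  ]
}}

```text
time_s: 7.45
position: [0.5781, -0.0408, 0.0654]
tool_rot: [[0.998, 0.063, 0.0], [0.063, -0.998, -0.0], [0.0, 0.0, -1.0]]
ft_force: [0.4, -2.2, -0.4]
grip_width: 0.017
```

```bash
cat > st.py <<'E'
from h import *
M=np.array([.5624,.2149]);d=np.array([-.0620,.9981]);n=np.array([-d[1],d[0]])
o=env.observe();p=o["position"];F=o["ft_force"]
print("t",o["time_s"],"nose s,l",np.round([(p[:2]-M)@d*1e3+150,(p[:2]-M)@n*1e3],2),"z",round(p[2]*1e3,2),"F fwd,lat,z",np.round([F[:2]@d,F[:2]@n,F[2]],2),"T",np.round(o["wrist_torque"],2))
E
python3 st.py; python3 - <<'E'
from h import *
im=env.get_image("top");c=env.get_calibration("top")
M=np.array([.5624,.2149]);d=np.array([-.0620,.9981]);n=np.array([-d[1],d[0]])
b,_=blobs(im[175:230,230:360],(5,110,70),(18,255,255),30)
for k in b:
    r=cv2.minAreaRect(k);print(np.round(r[0],1)+[230,175],np.round(r[1],1),[np.round([(p[:2]-M)@d*1e3,(p[:2]-M)@n*1e3],1).tolist() for p in [plane(c,q[0]+230,q[1]+175,.031) for q in cv2.boxPoints(r)]])
cv2.imwrite("pics/t4.png",im)
E
```

```text
t 7.45 nose s,l [-106.15    0.23] z 65.35 F fwd,lat,z [-2.26 -0.24 -0.43] T [-0.31 -0.05 -0.03]
[303.6 197.8] [11.4 60.1] [[-2.9, -9.0], [-172.1, -14.1], [-172.9, 18.4], [-4.6, 23.5]]
[301.5 224.5] [ 9. 53.] [[-5.2, 62.1], [-152.5, 72.0], [-150.8, 97.0], [-4.1, 87.3]]
[259.5 177. ] [ 4. 59.] [[117.8, -75.7], [-50.4, -64.0], [-49.8, -52.3], [118.1, -64.0]]
```

Request:
{"name": "arm_command", "arguments": {
  "steps": [
    {"delta_pos": [-0.3,4,0],"dr": [0,0,0]},
    {"delta_pos": [-0.3,4,0],"dr": [0,0,0]},
    {"delta_pos": [-0.2,4,0],"dr": [0,0,0]},
    {"delta_pos": [-0.2,4,0],"dr": [0,0,0]},
    {"delta_pos": [-0.3,4,0],"dr": [0,0,0]},
    {"delta_pos": [-0.2,4,0],"dr": [0,0,0]},
    {"delta_pos": [-0.3,4,0],"dr": [0,0,0]},
    {"delta_pos": [-0.2,4,0],"dr": [0,0,0]},
    {"delta_pos": [-0.2,4,0],"dr": [0,0,0]},
    {"delta_pos": [-0.3,4,0],"dr": [0,0,0]}
  ]
}}

```text
time_s: 8.5
position: [0.5756, -0.0008, 0.0653]
tool_rot: [[0.998, 0.063, 0.0], [0.063, -0.998, -0.0], [0.0, 0.0, -1.0]]
ft_force: [0.4, -2.4, 0.1]
grip_width: 0.0171
```

```bash
python3 st.py
```

```text
t 8.5 nose s,l [-66.1    0.25] z 65.31 F fwd,lat,z [-2.38 -0.27  0.11] T [-0.25 -0.1  -0.05]
```

Request:
{"name": "arm_command", "arguments": {
  "steps": [
    {"delta_pos": [-0.3,4,0],"dr": [0,0,0]},
    {"delta_pos": [-0.2,4,0],"dr": [0,0,0]},
    {"delta_pos": [-0.2,4,0],"dr": [0,0,0]},
    {"delta_pos": [-0.3,4,0],"dr": [0,0,0]},
    {"delta_pos": [-0.2,4,0],"dr": [0,0,0]},
    {"delta_pos": [-0.3,4,0],"dr": [0,0,0]},
    {"delta_pos": [-0.2,4,0],"dr": [0,0,0]},
    {"delta_pos": [-0.3,4,0],"dr": [0,0,0]},
    {"delta_pos": [-0.2,4,0],"dr": [0,0,0]},
    {"delta_pos": [-0.3,4,0],"dr": [0,0,0]},
    {"delta_pos": [-0.2,4,0],"dr": [0,0,0]},
    {"delta_pos": [-0.3,4,0],"dr": [0,0,0]},
    {"delta_pos": [-0.2,4,0],"dr": [0,0,0]},
    {"delta_pos": [-0.3,4,0],"dr": [0,0,0]},
    {"delta_pos": [-0.2,4,0],"dr": [0,0,0]},
    {"delta_pos": [-0.2,4,0],"dr": [0,0,0]},
    {"delta_pos": [-0.2,4,0],"dr": [0,0,0]}
  ]
}}

```text
time_s: 10.2
position: [0.5714, 0.0672, 0.0653]
tool_rot: [[0.998, 0.063, -0.0], [0.063, -0.998, -0.0], [-0.0, 0.0, -1.0]]
ft_force: [1.7, -1.0, -0.7]
grip_width: 0.0175
```

```bash
python3 st.py; python3 - <<'E'
from h import *
import pickle
c=env.get_calibration("wrist");im=env.get_image("wrist");pickle.dump(c,open("w5.pkl","wb"));cv2.imwrite("pics/w5.png",im)
t=env.get_image("top");cv2.imwrite("pics/t5.png",t);s=env.get_image("side");cv2.imwrite("pics/s5.png",s)
a=cv2.resize(t[165:245,170:350],(540,240),interpolation=cv2.INTER_CUBIC)
b=cv2.resize(im[0:180,200:440],(480,360),interpolation=cv2.INTER_CUBIC)
e=cv2.resize(s[190:350,150:310],(320,320),interpolation=cv2.INTER_CUBIC)
o=np.zeros((600,800,3),np.uint8);o[:240,:540]=a;o[240:600,:480]=b;o[240:560,480:]=e
cv2.imwrite("pics/c5.png",o)
E
```

```text
t 10.2 nose s,l [2.04 0.22] z 65.29 F fwd,lat,z [-1.12 -1.59 -0.74] T [-0.29 -0.08 -0.1 ]
```

View pics/c5.png

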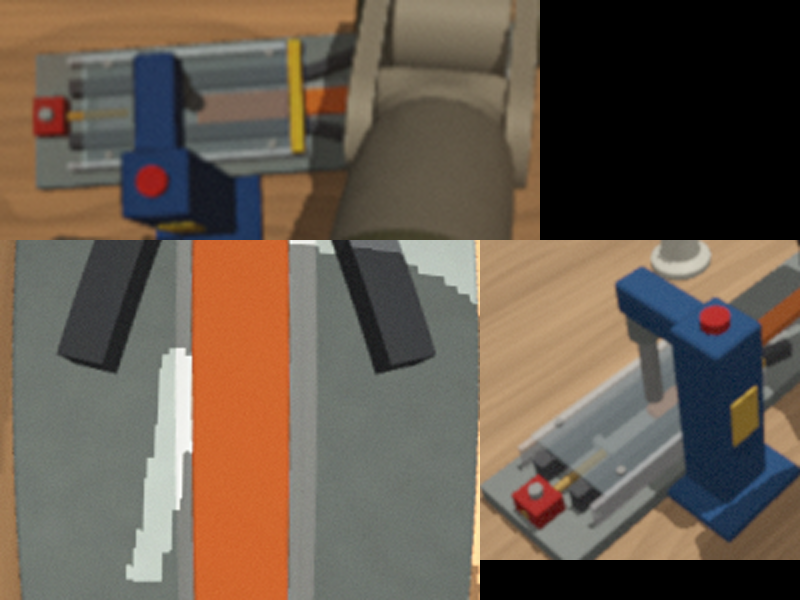

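The bar is straight inside the guard: top crop (200–290, 105). The yellow rod runs from the gauge to about top crop (128,115) and side crop (606,455), where the stop plate shows faintly.

```bash
python3 - <<'E'
from h import *
M=np.array([.5624,.2149]);d=np.array([-.0620,.9981]);n=np.array([-d[1],d[0]])
f=lambda p:np.round([(p[:2]-M)@d*1e3,(p[:2]-M)@n*1e3,p[2]*1e3],1)
t=env.get_calibration("top");s=env.get_calibration("side")
T=(170+128/3,165+115/3)
for S in((605-480)/2+150,(455-240)/2+190),((600-480)/2+150,(440-240)/2+190),((618-480)/2+150,(452-240)/2+190): print([f(plane(s,*S,z)) for z in(.028,.036)])
print("rod end top",[f(plane(t,*T,z)) for z in(.028,.036)],f(tri([ray(t,*T),ray(s,212.5,297.5)])[0]))
print("bar front top",f(plane(t,170+198/3,165+107/3,.03)),"gauge front",f(plane(t,170+67/3,165+116/3,.05)),f(plane(t,170+67/3,165+116/3,.03)))
print("bar front side",f(plane(s,150+(650-480)/2,190+(400-240)/2,.03)))
E
```

```text
[array([166.5,   1.7,  28. ]), array([170.1,   7.4,  36. ])]
[array([157.8, -15.6,  28. ]), array([161.5,  -9.7,  36. ])]
[array([156.4,   8.2,  28. ]), array([160.1,  13.8,  36. ])]
rod end top [array([169.4,   2.5,  28. ]), array([167.2,   4. ,  36. ])] [168.2   3.5  31.3]
bar front top [102.7  -0.3  30. ] gauge front [219.9   3.9  50. ] [ 2.265e+02 -1.000e-01  3.000e+01]
bar front side [ 94.1 -15.6  30. ]
```

Request:
{"name": "arm_command", "arguments": {
  "steps": [
    {"delta_pos": [-0.2,3,0],"dr": [0,0,0]},
    {"delta_pos": [-0.2,3,0],"dr": [0,0,0]},
    {"delta_pos": [-0.2,3,0],"dr": [0,0,0]},
    {"delta_pos": [-0.2,3,0],"dr": [0,0,0]},
    {"delta_pos": [-0.1,3,0],"dr": [0,0,0]},
    {"delta_pos": [-0.2,3,0],"dr": [0,0,0]},
    {"delta_pos": [-0.2,3,0],"dr": [0,0,0]},
    {"delta_pos": [-0.2,3,0],"dr": [0,0,0]},
    {"delta_pos": [-0.2,3,0],"dr": [0,0,0]},
    {"delta_pos": [-0.2,3,0],"dr": [0,0,0]},
    {"delta_pos": [-0.2,3,0],"dr": [0,0,0]},
    {"delta_pos": [-0.1,2,0],"dr": [0,0,0]},
    {"delta_pos": [0,0,0],"dr": [0,0,0]}
  ]
}}

```text
time_s: 11.65
position: [0.5692, 0.1023, 0.0653]
tool_rot: [[0.998, 0.063, -0.0], [0.063, -0.998, 0.0], [-0.0, -0.0, -1.0]]
ft_force: [0.5, 0.6, -1.5]
grip_width: 0.0169
```

Request:
{"name": "arm_command", "arguments": {
  "steps": [
    {"delta_pos": [-0.1,1,0],"dr": [0,0,0]},
    {"delta_pos": [-0.1,1,0],"dr": [0,0,0]},
    {"delta_pos": [0,1,0],"dr": [0,0,0]}
  ]
}}

```text
time_s: 11.95
position: [0.5691, 0.1048, 0.0653]
tool_rot: [[0.998, 0.063, 0.0], [0.063, -0.998, -0.0], [0.0, 0.0, -1.0]]
ft_force: [0.5, -0.5, -1.6]
grip_width: 0.0173
```

```bash
python3 st.py
```

```text
t 11.95 nose s,l [39.72  0.15] z 65.35 F fwd,lat,z [-0.56 -0.48 -1.58] T [-0.32 -0.01 -0.01]
```

Request:
{"name": "arm_command", "arguments": {
  "steps": [
    {"delta_pos": [-0.1,1,0],"dr": [0,0,0]},
    {"delta_pos": [0,1,0],"dr": [0,0,0]},
    {"delta_pos": [-0.1,1,0],"dr": [0,0,0]},
    {"delta_pos": [0,0,0],"dr": [0,0,0]}
  ]
}}

```text
time_s: 12.35
position: [0.5688, 0.1081, 0.0653]
tool_rot: [[0.998, 0.063, 0.0], [0.063, -0.998, 0.0], [0.0, -0.0, -1.0]]
ft_force: [-0.3, -0.7, -1.6]
grip_width: 0.017
```

Request:
{"name": "arm_command", "arguments": {
  "steps": [
    {"delta_pos": [-0.1,1,0],"dr": [0,0,0]},
    {"delta_pos": [0,0,0],"dr": [0,0,0]}
  ]
}}

```text
time_s: 12.55
position: [0.5687, 0.109, 0.0653]
tool_rot: [[0.998, 0.063, 0.0], [0.063, -0.998, 0.0], [0.0, -0.0, -1.0]]
ft_force: [-0.1, -0.5, -1.6]
grip_width: 0.0171
```

Request:
{"name": "arm_command", "arguments": {
  "steps": [
    {"delta_pos": [-0.1,1,0],"dr": [0,0,0]},
    {"delta_pos": [0,1,0],"dr": [0,0,0]},
    {"delta_pos": [-0.1,1,0],"dr": [0,0,0]},
    {"delta_pos": [-0.1,1,0],"dr": [0,0,0]}
  ]
}}

```text
time_s: 12.95
position: [0.5684, 0.113, 0.0653]
tool_rot: [[0.998, 0.063, 0.0], [0.063, -0.998, -0.0], [0.0, 0.0, -1.0]]
ft_force: [-0.3, -2.0, -0.4]
grip_width: 0.017
```

```bash
python3 st.py
```

```text
t 12.95 nose s,l [47.88  0.29] z 65.33 F fwd,lat,z [-1.97  0.39 -0.38] T [-0.24 -0.02  0.01]
```

Request:
{"name": "arm_command", "arguments": {
  "steps": [
    {"delta_pos": [-0.1,1,0],"dr": [0,0,0]},
    {"delta_pos": [0,1,0],"dr": [0,0,0]},
    {"delta_pos": [-0.1,1,0],"dr": [0,0,0]}
  ]
}}

```text
time_s: 13.25
position: [0.5683, 0.116, 0.0653]
tool_rot: [[0.998, 0.063, 0.0], [0.063, -0.998, -0.0], [0.0, 0.0, -1.0]]
ft_force: [-0.1, -1.8, -1.8]
grip_width: 0.0168
```

```bash
python3 st.py
```

```text
t 13.25 nose s,l [50.88  0.28] z 65.33 F fwd,lat,z [-1.75  0.17 -1.77] T [-0.27 -0.04 -0.09]
```

Request:
{"name": "arm_command", "arguments": {
  "steps": [
    {"delta_pos": [-0.1,1,0],"dr": [0,0,0]},
    {"delta_pos": [0,1,0],"dr": [0,0,0]},
    {"delta_pos": [-0.1,1,0],"dr": [0,0,0]}
  ]
}}

```text
time_s: 13.55
position: [0.5681, 0.119, 0.0653]
tool_rot: [[0.998, 0.063, 0.0], [0.063, -0.998, 0.0], [0.0, -0.0, -1.0]]
ft_force: [0.5, -1.2, -0.5]
grip_width: 0.0173
```

```bash
python3 st.py
```

```text
t 13.55 nose s,l [53.89  0.29] z 65.32 F fwd,lat,z [-1.25 -0.45 -0.45] T [-0.23  0.02 -0.03]
```

Request:
{"name": "arm_command", "arguments": {
  "steps": [
    {"delta_pos": [-0.1,1,0],"dr": [0,0,0]},
    {"delta_pos": [0,1,0],"dr": [0,0,0]}
  ]
}}

```text
time_s: 13.75
position: [0.5679, 0.121, 0.0653]
tool_rot: [[0.998, 0.063, -0.0], [0.063, -0.998, -0.0], [-0.0, 0.0, -1.0]]
ft_force: [-0.5, -1.8, -0.1]
grip_width: 0.0173
```

```bash
python3 st.py
```

```text
t 13.75 nose s,l [55.9   0.29] z 65.32 F fwd,lat,z [-1.79  0.6  -0.11] T [-0.23 -0.01  0.02]
```

Request:
{"name": "arm_command", "arguments": {
  "steps": [
    {"delta_pos": [-0.1,1,0],"dr": [0,0,0]},
    {"delta_pos": [-0.1,1,0],"dr": [0,0,0]},
    {"delta_pos": [0,0.5,0],"dr": [0,0,0]}
  ]
}}

```text
time_s: 14.05
position: [0.5678, 0.1233, 0.0654]
tool_rot: [[0.998, 0.063, 0.0], [0.063, -0.998, -0.0], [0.0, 0.0, -1.0]]
ft_force: [0.0, -3.3, -0.4]
grip_width: 0.0173
```

Request:
{"name": "arm_command", "arguments": {
  "steps": [
    {"delta_pos": [-0.1,0.5,0],"dr": [0,0,0]},
    {"delta_pos": [0,0.5,0],"dr": [0,0,0]},
    {"delta_pos": [0,0,0],"dr": [0,0,0]}
  ]
}}

```text
time_s: 14.35
position: [0.5677, 0.124, 0.0654]
tool_rot: [[0.998, 0.063, 0.0], [0.063, -0.998, -0.001], [0.0, 0.001, -1.0]]
ft_force: [0.4, -4.8, -0.0]
grip_width: 0.0173
```

Contact: the force is rising at about 2–3 N/mm. Pressing on in small steps.

Request:
{"name": "arm_command", "arguments": {
  "steps": [
    {"delta_pos": [-0.1,0.5,0],"dr": [0,0,0]},
    {"delta_pos": [0,0.5,0],"dr": [0,0,0]},
    {"delta_pos": [0,0,0],"dr": [0,0,0]}
  ]
}}

```text
time_s: 14.65
position: [0.5678, 0.1247, 0.0655]
tool_rot: [[0.998, 0.063, 0.0], [0.063, -0.998, -0.001], [0.0, 0.001, -1.0]]
ft_force: [0.0, -7.0, 0.8]
grip_width: 0.0167
```

Request:
{"name": "arm_command", "arguments": {
  "steps": [
    {"delta_pos": [-0.1,0.5,0],"dr": [0,0,0]},
    {"delta_pos": [0,0.5,0],"dr": [0,0,0]},
    {"delta_pos": [0,0,0],"dr": [0,0,0]}
  ]
}}

```text
time_s: 14.95
position: [0.5678, 0.1253, 0.0656]
tool_rot: [[0.998, 0.063, 0.001], [0.063, -0.998, -0.002], [0.001, 0.002, -1.0]]
ft_force: [0.1, -9.3, 1.5]
grip_width: 0.0173
```

Request:
{"name": "arm_command", "arguments": {
  "steps": [
    {"delta_pos": [0,0.4,0],"dr": [0,0,0]},
    {"delta_pos": [0,0.4,0],"dr": [0,0,0]},
    {"delta_pos": [0,0,0],"dr": [0,0,0]},
    {"delta_pos": [0,0,0],"dr": [0,0,0]}
  ]
}}

```text
time_s: 15.35
position: [0.5679, 0.1258, 0.0657]
tool_rot: [[0.998, 0.063, 0.001], [0.063, -0.998, -0.002], [0.001, 0.002, -1.0]]
ft_force: [0.5, -12.5, 1.4]
grip_width: 0.0171
```

Request:
{"name": "arm_command", "arguments": {
  "steps": [
    {"delta_pos": [0,0,0],"dr": [0,0,0]},
    {"delta_pos": [0,0,0],"dr": [0,0,0]},
    {"delta_pos": [0,0,0],"dr": [0,0,0]},
    {"delta_pos": [0,0,0],"dr": [0,0,0]},
    {"delta_pos": [0,0,0],"dr": [0,0,0]},
    {"delta_pos": [0,0,0],"dr": [0,0,0]},
    {"delta_pos": [0,0,0],"dr": [0,0,0]},
    {"delta_pos": [0,0,0],"dr": [0,0,0]},
    {"delta_pos": [0,0,0],"dr": [0,0,0]},
    {"delta_pos": [0,0,0],"dr": [0,0,0]}
  ]
}}

```text
time_s: 16.35
position: [0.5679, 0.1258, 0.0657]
tool_rot: [[0.998, 0.063, 0.001], [0.063, -0.998, -0.002], [0.001, 0.002, -1.0]]
ft_force: [0.7, -11.0, 2.2]
grip_width: 0.0169
```

```bash
python3 st.py
```

```text
t 16.35 nose s,l [60.75  0.07] z 65.68 F fwd,lat,z [-11.06  -0.04   2.17] T [-1.67  0.    0.07]
```

Held at about 11 N on the stick for over a second. Drawing back slowly.

Request:
{"name": "arm_command", "arguments": {
  "steps": [
    {"delta_pos": [0,-0.25,0],"dr": [0,0,0]},
    {"delta_pos": [0,-0.25,0],"dr": [0,0,0]},
    {"delta_pos": [0,-0.25,0],"dr": [0,0,0]},
    {"delta_pos": [0.1,-0.25,0],"dr": [0,0,0]},
    {"delta_pos": [0,-0.25,0],"dr": [0,0,0]},
    {"delta_pos": [0,-0.25,0],"dr": [0,0,0]},
    {"delta_pos": [0,-0.25,0],"dr": [0,0,0]},
    {"delta_pos": [0,-0.25,0],"dr": [0,0,0]},
    {"delta_pos": [0.1,-0.25,0],"dr": [0,0,0]},
    {"delta_pos": [0,-0.25,0],"dr": [0,0,0]},
    {"delta_pos": [0,-0.25,0],"dr": [0,0,0]},
    {"delta_pos": [0,-0.25,0],"dr": [0,0,0]},
    {"delta_pos": [0.1,-0.25,0],"dr": [0,0,0]},
    {"delta_pos": [0,-0.25,0],"dr": [0,0,0]},
    {"delta_pos": [0,-0.25,0],"dr": [0,0,0]},
    {"delta_pos": [0,-0.25,0],"dr": [0,0,0]}
  ]
}}

```text
time_s: 17.95
position: [0.5676, 0.1234, 0.0652]
tool_rot: [[0.998, 0.063, -0.0], [0.063, -0.998, 0.0], [-0.0, -0.0, -1.0]]
ft_force: [0.2, 0.2, -0.7]
grip_width: 0.0168
```

Request:
{"name": "arm_command", "arguments": {
  "steps": [
    {"delta_pos": [0,-0.2,0],"dr": [0,0,0]},
    {"delta_pos": [0,-0.2,0],"dr": [0,0,0]},
    {"delta_pos": [0,-0.2,0],"dr": [0,0,0]},
    {"delta_pos": [0,-0.2,0],"dr": [0,0,0]},
    {"delta_pos": [0,-0.2,0],"dr": [0,0,0]},
    {"delta_pos": [0,-0.2,0],"dr": [0,0,0]},
    {"delta_pos": [0,-0.2,0],"dr": [0,0,0]},
    {"delta_pos": [0,-0.2,0],"dr": [0,0,0]},
    {"delta_pos": [0,-0.2,0],"dr": [0,0,0]},
    {"delta_pos": [0.1,-0.2,0],"dr": [0,0,0]},
    {"delta_pos": [0,-0.3,0],"dr": [0,0,0]},
    {"delta_pos": [0,-0.3,0],"dr": [0,0,0]},
    {"delta_pos": [0,-0.3,0],"dr": [0,0,0]},
    {"delta_pos": [0,-0.3,0],"dr": [0,0,0]},
    {"delta_pos": [0.1,-0.3,0],"dr": [0,0,0]},
    {"delta_pos": [0,-0.3,0],"dr": [0,0,0]}
  ]
}}

```text
time_s: 19.55
position: [0.5679, 0.1194, 0.0653]
tool_rot: [[0.998, 0.063, -0.0], [0.063, -0.998, -0.0], [-0.0, -0.0, -1.0]]
ft_force: [-0.3, 0.1, -1.5]
grip_width: 0.0171
```

```bash
python3 st.py
```

```text
t 19.55 nose s,l [54.29  0.39] z 65.32 F fwd,lat,z [ 0.08  0.3  -1.47] T [-0.03 -0.01 -0.04]
```

Request:
{"name": "arm_command", "arguments": {
  "steps": [
    {"delta_pos": [0.1,-1,0],"dr": [0,0,0]},
    {"delta_pos": [0.2,-3,0],"dr": [0,0,0]},
    {"delta_pos": [0.4,-6,0],"dr": [0,0,0]},
    {"delta_pos": [0.5,-8,0],"dr": [0,0,0]},
    {"delta_pos": [0.5,-8,0],"dr": [0,0,0]},
    {"delta_pos": [0.5,-8,0],"dr": [0,0,0]},
    {"delta_pos": [0.5,-8,0],"dr": [0,0,0]},
    {"delta_pos": [0.5,-8,0],"dr": [0,0,0]},
    {"delta_pos": [0.5,-8,0],"dr": [0,0,0]},
    {"delta_pos": [0.5,-8,0],"dr": [0,0,0]},
    {"delta_pos": [0.5,-8,0],"dr": [0,0,0]},
    {"delta_pos": [0.5,-8,0],"dr": [0,0,0]},
    {"delta_pos": [0.5,-8,0],"dr": [0,0,0]},
    {"delta_pos": [0.5,-8,0],"dr": [0,0,0]},
    {"delta_pos": [0.5,-8,0],"dr": [0,0,0]},
    {"delta_pos": [0.5,-8,0],"dr": [0,0,0]},
    {"delta_pos": [0.5,-8,0],"dr": [0,0,0]},
    {"delta_pos": [0.5,-8,0],"dr": [0,0,0]},
    {"delta_pos": [0,0,0],"dr": [0,0,0]}
  ]
}}

```text
time_s: 21.45
position: [0.5763, -0.0117, 0.0653]
tool_rot: [[0.998, 0.062, 0.0], [0.062, -0.998, -0.0], [0.0, 0.0, -1.0]]
ft_force: [0.7, -0.4, -1.9]
grip_width: 0.017
```

```bash
python3 st.py
```

```text
t 21.45 nose s,l [-77.03   0.17] z 65.32 F fwd,lat,z [-0.42 -0.64 -1.93] T [ 0.01 -0.02 -0.04]
```

Request:
{"name": "arm_command", "arguments": {
  "steps": [
    {"delta_pos": [0,-10,5],"dr": [0,0,0]},
    {"delta_pos": [0,-15,15],"dr": [0,0,0]},
    {"delta_pos": [0,-20,20],"dr": [0,0,0]},
    {"delta_pos": [-6,-28,5],"dr": [0,0,-0.4]},
    {"delta_pos": [-6,-28,0],"dr": [0,0,-0.4]},
    {"delta_pos": [-6,-28,0],"dr": [0,0,-0.4]},
    {"delta_pos": [-6,-28,0],"dr": [0,0,-0.4]},
    {"delta_pos": [-6,-28,0],"dr": [0,0,-0.4]},
    {"delta_pos": [-6,-28,0],"dr": [0,0,-0.4]},
    {"delta_pos": [-6,-28,0],"dr": [0,0,0]},
    {"delta_pos": [-4,-18,0],"dr": [0,0,0]},
    {"delta_pos": [0,-9,0],"dr": [0,0,0]},
    {"delta_pos": [0,0,-20],"dr": [0,0,0]},
    {"delta_pos": [0,0,-20],"dr": [0,0,0]},
    {"delta_pos": [0,0,0],"dr": [0,0,0]},
    {"delta_pos": [0,0,0],"dr": [0,0,0]}
  ]
}}

```text
time_s: 23.05
position: [0.5305, -0.2782, 0.0707]
tool_rot: [[1.0, 0.022, -0.0], [0.022, -1.0, 0.0], [-0.0, -0.0, -1.0]]
ft_force: [-0.4, 0.4, -1.5]
grip_width: 0.0172
```

```bash
python3 st.py; python3 - <<'E'
from h import *
s=env.get_image("side");t=env.get_image("top");cv2.imwrite("pics/s6.png",s);cv2.imwrite("pics/t6.png",t)
o=np.zeros((600,800,3),np.uint8)
o[:360,:480]=cv2.resize(s[100:220,340:500],(480,360),interpolation=cv2.INTER_CUBIC)
o[360:600,:540]=cv2.resize(t[165:245,170:350],(540,240),interpolation=cv2.INTER_CUBIC)
o[:320,480:]=cv2.resize(s[190:350,150:310],(320,320),interpolation=cv2.INTER_CUBIC)
cv2.imwrite("pics/c6.png",o)
E
```

```text
t 23.05 nose s,l [-340.16   62.39] z 70.75 F fwd,lat,z [ 0.44  0.35 -1.52] T [-0.08 -0.02  0.03]
```

View pics/c6.png

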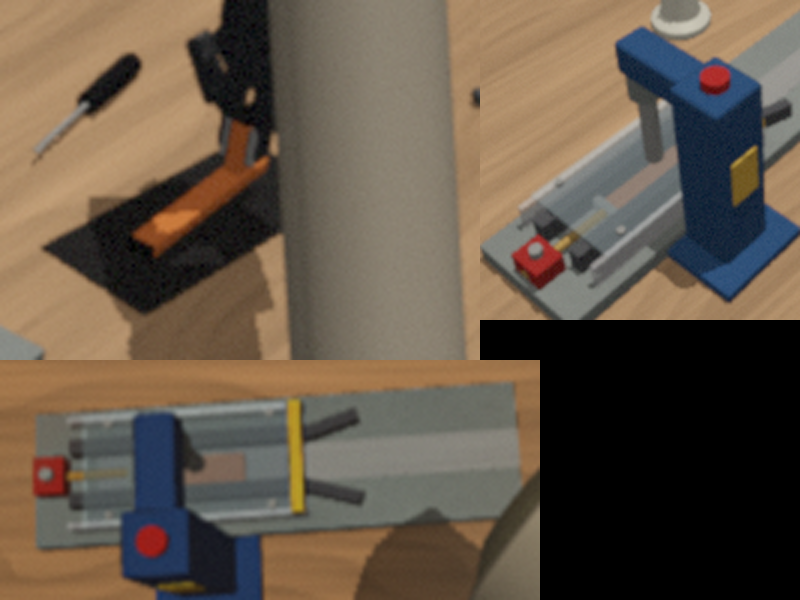

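The stick is over the mat and level. In the side crop the bar's front lies against the stop plate at (610,200), and in the top crop the tail is at (245,467), straight in the channel. Lowering.

Request:
{"name": "arm_command", "arguments": {
  "steps": [
    {"delta_pos": [0,0,-8],"dr": [0,0,0]},
    {"delta_pos": [0,0,-7],"dr": [0,0,0]},
    {"delta_pos": [0,0,-4],"dr": [0,0,0]},
    {"delta_pos": [0,0,-2],"dr": [0,0,0]},
    {"delta_pos": [0,0,-1],"dr": [0,0,0]},
    {"delta_pos": [0,0,0],"dr": [0,0,0]},
    {"delta_pos": [0,0,0],"dr": [0,0,0]}
  ]
}}

```text
time_s: 23.85
position: [0.5302, -0.2787, 0.0485]
tool_rot: [[1.0, 0.021, 0.0], [0.021, -1.0, -0.0], [0.0, 0.0, -1.0]]
ft_force: [0.0, 0.2, -1.1]
grip_width: 0.0171
```

Request:
{"name": "arm_command", "arguments": {
  "steps": [
    {"delta_pos": [0,0,-0.5],"dr": [0,0,0]},
    {"delta_pos": [0,0,0],"dr": [0,0,0]},
    {"delta_pos": [0,0,0],"dr": [0,0,0]}
  ]
}}

```text
time_s: 24.15
position: [0.5302, -0.2787, 0.0479]
tool_rot: [[1.0, 0.021, 0.0], [0.021, -1.0, -0.0], [0.0, 0.0, -1.0]]
ft_force: [0.7, -0.2, -1.6]
grip_width: 0.017
```

Request:
{"name": "arm_command", "arguments": {
  "steps": [
    {"delta_pos": [0,0,-0.5],"dr": [0,0,0]},
    {"delta_pos": [0,0,-0.4],"dr": [0,0,0]},
    {"delta_pos": [0,0,0],"dr": [0,0,0]},
    {"delta_pos": [0,0,0],"dr": [0,0,0]}
  ]
}}

```text
time_s: 24.55
position: [0.5302, -0.2787, 0.0476]
tool_rot: [[1.0, 0.021, 0.0], [0.021, -1.0, -0.0], [0.0, 0.0, -1.0]]
ft_force: [-1.2, 2.0, 4.1]
grip_width: 0.0171
```

The stick is on the mat, with 4 N of upward contact. Releasing and lifting off.

Request:
{"name": "arm_command", "arguments": {
  "steps": [
    {"delta_pos": [0,0,0],"dr": [0,0,0]},
    {"delta_pos": [0,0,0],"dr": [0,0,0]},
    {"delta_pos": [0,0,0],"dr": [0,0,0]},
    {"delta_pos": [0,0,0],"dr": [0,0,0]},
    {"delta_pos": [0,0,0],"dr": [0,0,0]},
    {"delta_pos": [0,0,0],"dr": [0,0,0]},
    {"delta_pos": [0,0,0],"dr": [0,0,0]},
    {"delta_pos": [0,0,0],"dr": [0,0,0]},
    {"delta_pos": [0,0,0],"dr": [0,0,0]},
    {"delta_pos": [0,0,0],"dr": [0,0,0]}
  ],
  "grip": 1
}}

```text
time_s: 25.55
position: [0.5302, -0.2786, 0.0469]
tool_rot: [[1.0, 0.021, 0.0], [0.021, -1.0, -0.0], [0.0, 0.0, -1.0]]
ft_force: [0.4, 0.7, -0.1]
grip_width: 0.0855
```

Request:
{"name": "arm_command", "arguments": {
  "steps": [
    {"delta_pos": [0,0,10],"dr": [0,0,0]},
    {"delta_pos": [0,0,20],"dr": [0,0,0]},
    {"delta_pos": [0,0,25],"dr": [0,0,0]},
    {"delta_pos": [0,0,25],"dr": [0,0,0]},
    {"delta_pos": [0,0,25],"dr": [0,0,0]},
    {"delta_pos": [0,0,25],"dr": [0,0,0]},
    {"delta_pos": [0,0,0],"dr": [0,0,0]},
    {"delta_pos": [0,0,0],"dr": [0,0,0]}
  ]
}}

```text
time_s: 26.35
position: [0.5301, -0.2786, 0.1775]
tool_rot: [[1.0, 0.021, 0.001], [0.021, -1.0, -0.001], [0.001, 0.001, -1.0]]
ft_force: [0.1, -0.4, 0.3]
grip_width: 0.0854
```

```bash
python3 - <<'E'
from h import *
c=env.get_calibration("wrist");w=env.get_image("wrist");s=env.get_image("side");t=env.get_image("top")
m=blobs(w,(5,120,60),(20,255,255),60)[1]
mid=[]
for r in range(40,160,12):
    x=np.where(m[r,290:350])[0]+290
    if len(x)<5: continue
    mid.append((plane(c,x[0]-.5,r,.015,rayw)+plane(c,x[-1]+.5,r,.015,rayw))/2)
mid=np.array(mid);p=np.polyfit(mid[:,1],mid[:,0],1);print("stick ang",90-np.degrees(np.arctan(p[0])),"x at -.279",np.polyval(p,-.279))
M=np.array([.5624,.2149]);d=np.array([-.0620,.9981])
T0=cv2.imread("pics/t6.png");print("bar region change vs t6",np.abs(T0[180:230,190:300].astype(int)-t[180:230,190:300]).mean())
o=np.zeros((560,800,3),np.uint8)
o[:300,:480]=w[:300,80:560]
o[:320,480:]=cv2.resize(s[190:350,150:310],(320,320),interpolation=cv2.INTER_CUBIC)
o[320:,:540]=cv2.resize(t[165:245,170:350],(540,240),interpolation=cv2.INTER_CUBIC)
cv2.imwrite("pics/c7.png",o)
E
```

```text
stick ang 91.70767538938738 x at -.279 0.5311334058378192
bar region change vs t6 2.087030303030303
```

View pics/c7.png

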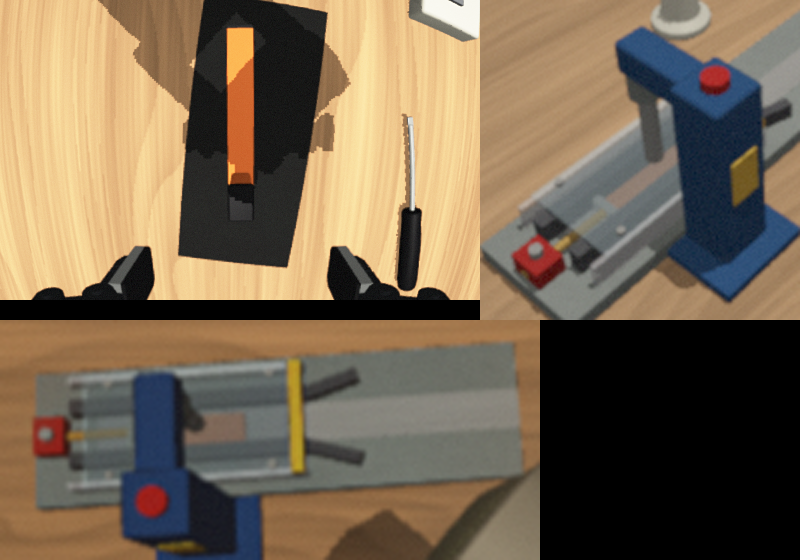

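The stick stands free on the mat and the bar is straight in the channel against the plate. The other objects look untouched. Handing in.

```bash
python3 -c "
from rig import env
print(env.close_job())"
```

```text
the job is handed in; nothing more can be done
None
```

The job is handed in at about 26.5 s of the 69 s allowed; no verdict is reported back. I gripped the push stick, fed the middle-sized bar under the guard and found the stop by feel, with the nose about 58 mm inside the mouth. I held the press for over a second, drew the stick back at about 2.5 mm/s, and stood it released on its mat.

**Press force:** the wrist read about 11 N while holding, with one reading of 12.5 N. The bar dragged with about 1–2 N, so roughly 9–10 N reached the stop. I could not measure the force on the stop directly.

**Last checks:**
- **Stick:** in the last wrist picture it stands on the mat, turned under 1° from where it lay at the start.
- **Bar:** it lies straight in the channel with its front at the stop plate, and it did not move between the last two pictures. That it still touches the stop is judged from the pictures and the slow draw-back; I could not measure it.
- **Other objects:** the screwdriver, and the parts of the switch box and lampholder in view, look undisturbed. I did not measure their positions again.

**One disagreement:** top and wrist views together put the stick about 7–11 mm too low. The side view agreed with the given heights to 2–3 mm, so I used those.

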